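# Hold the weighted lever level over its forked stand

## Task

Set up the lever lesson: pick up the long wooden lever that carries the sliding steel weight, gripping it at its balance point so that it comes up level, and hold it level a few centimetres (about 4) above the forked stand, in line with the stand, with its balance point over the middle of the fork and its weighted end on the rest-block side. Do not bump the stand with it, and leave everything else on the counter where it is. Finish while still holding it there: do not set it down or let go.

Things in the scene. Friction and masses are not known exactly. Their poses are not given: they have to be found in the camera images.
- beam_mid (a point): Centre of the wooden lever bar, half-way along and up: 340 mm long (x), 20 wide (y), 30 high (z), ticks on top. Shoes under its ends (25 long, 44 wide, 16 high) rest on the counter, so this point is 31 mm up, the bar's underside 16, its top 46. The steel weight is on the +x half. Bar and shoes weigh 180 g and balance here without the weight.
- weight_center (a point): Centre of the steel sleeve round the bar: 20 mm along the bar, 37 wide, 47 high, 160 g, a brass thumbscrew 13 mm out at +y. Tight: slides only if pushed with about 8 N. It is 80 to 130 mm from the bar's middle. The whole lever's balance point lies from the bar's middle towards the weight, at 0.47 of that distance (38 to 61 mm).
- weight (a joint): Place of the weight on the bar, in m: its centre is 0.080 + this value from the bar's middle, along the bar's +x; 0 to 0.050.
- spare: Spare bar of the same look, width and height but 220 mm long and without a weight, lying near the lever (the two may swap places); it stays where it is. Origin at the middle of its underside, x along it.
- stand_fork (a point): Middle of the fork's mouth on the fixed wooden stand, level with the prong tops, 110 mm above the counter. Two prongs at y = +-22 mm, 12 thick, 40 along x, gap 32. x runs along the gap, the way the lever is to lie. The base, 15 high and 90 wide, spans x -50 to +130 mm; its dark rubber rest block (40 mm high, at x = +112) marks the side for the weighted end.
Mind the look-alikes: they are no part of the job. What is shaped like the part that bears stand_fork but yellow is not meant.

How it is judged:
By the outcome, as a careful person would: the job done as asked, in the order asked, and still so for the second after the job is handed in, while the arm keeps its last pose, push and grip.
It also fails if it takes over 35 s, if anything falls off the work surface, if the arm or the gripper's body presses on something with over 40 N, if the wrist force passes 120 N, or if a joint passes its speed limit or range.

## Robot

A 7-joint arm with a two-finger parallel gripper is mounted at the origin on the work surface. World frame = base frame: x ahead of the robot, y to its left, z up, the work surface at z = 0. Lengths are in m, angles in rad, forces in N, time in s.
With the tool pointing down it reaches from about 0.425 to 0.875 m from the base axis. Payload 4.7 kg.
Tool frame: the origin (TCP) lies where the fingers leave the gripper's body, on its centre line; the fingertips stand 70 mm ahead of it and the grasp point (between the pads) lies 51 mm ahead of it; z points along the fingers, y is the line along which they close (so a half turn about z gives the same grasp; the last joint's range is limited). The gripper opens to 87 mm and grips with 3 to 60 N. Pads are 19 mm wide; open, the fingers measure 117 mm over their backs; the gripper's body (75 mm by 190 mm) begins 51 mm behind the grasp point.
Start: joints at [-1.317, 0.321, -0.07, 1.45, 0.023, 1.371, -0.057], TCP at [0.154, 0.631, 0.292] pointing down, gripper open.
Joint ranges: [-2.86, 2.86], [-0.3, 2.09], [-1.38, 1.24], [0.06, 2.45], [-1.56, 4.7], [0.09, 2.05], [-2.69, 2.69]. Speed limits (rad/s): [2.57, 2.57, 3.14, 3.14, 3.14, 3.14, 3.14].

## Interface

Orientations are given as a rotation vector (axis times angle).
In Python, from bench import get_state, get_image, get_calibration, close_job gives the robot as it stands.
- The arm moves only by the tool send_rows, never from a script. Its argument "rows" is a list of rows, each an object of numbers: "hand": the finger opening in mm, from 0 to 87; "x", "y", "z": the shift along the world's x, y, z in mm; "roll": the turn about the world's z in degrees. A call has 1 to 10 rows; each row shifts and turns the commanded pose from where the row before left it; what a row does not reach is not made up. A row lasts 1/10 s, in which the tool goes at most 50 mm and 8.59 degrees, less where a joint would pass 70% of its speed; a pose out of reach is approached as far as the arm can. A call is refused whole if a number of a shift passes 50 or a number of a turn 8.59, either way. A call with a gripper value outside its range is refused whole. The fingers move at their own pace and stop on an object; "force" is the grip in N (left out, the last holds). Time passes only in rows, so rows that do not move let the fingers close. It gives the time, the measured TCP pose, the force, the opening and the grip force at its end, in the units of the state.
- get_state(): the state, without advancing time (a new reading comes with each control period).
- get_image(name): name is "side" or "top"; returns the picture (384x512x3 uint8, blue, green, red); there is no depth.
- get_calibration(name): a dict with "mtx" (3x3 intrinsics, pixels), "D" ([k1, k2, p1, p2, k3] as OpenCV has them; the pictures are not rectified), "world_from_camera" (4x4, takes a point from camera to world coordinates). Camera axes: x right, y down, z forward; pixel columns grow to the right and rows downward; lengths in m; the calibration is good to about 2 mm. A picture is of the moment at which its call begins. get_calibration takes no time and is no camera call.
- close_job(): hands the job in; it is judged then, once.
The state is a dict: "time": time; "joint_positions": joint angles; "qd": joint speeds; "joint_torque": joint torques, N m; "position": TCP position; "tool_rot": TCP orientation; "ft_force": force on the tool from outside, world axes, zero at the start; "torque": the same for the moment, N m; "grip_width": opening from 0.0 (shut) to 1.0 (fully open); "grip_force": force on a finger pad.
Only numpy, scipy, OpenCV 4.12 (cv2) and the standard library are available. Lean on these libraries where they do the work, as an engineer would, in place of code of your own. Each camera call takes 0.05 s, during which the arm holds its last target. There are 200 camera calls.

## Working session

There is one attempt and no reset: what is moved stays moved. The work goes in short steps, Python scripts to look and compute and a tool call to move; the robot and the scene stay as the last step left them, time stands still between calls to the robot, and variables do not carry over. Pictures are saved under pics/ and viewed, at most 10 in all, crops included, and the job is handed in when it is done.

Besides the shell and the picture viewer there is one more tool, called after ">>>" in YAML: its name, and indented under it one key for each argument. send_rows: Moves the arm, as the interface text tells. Its arguments: {"type":"object","properties":{"rows":{"type":"array","items":{"type":"object","properties":{"hand":{"type":"number"},"x":{"type":"number"},"y":{"type":"number"},"z":{"type":"number"},"roll":{"type":"number"}}}},"force":{"type":"number"}},"required":["rows"]}

```bash
mkdir -p pics; cat > h.py <<'E'
import numpy as np,cv2
from bench import *
def ray(n,px):
    c=get_calibration(n);M=np.array(c["mtx"]);D=np.array(c["D"]);T=np.array(c["world_from_camera"])
    p=cv2.undistortPoints(np.array(px,float).reshape(-1,1,2),M,D).reshape(-1,2)
    d=np.c_[p,np.ones(len(p))]@T[:3,:3].T
    return T[:3,3],d
def onz(n,px,z):
    o,d=ray(n,px);z=np.asarray(z,float)
    return o+d*((z-o[2])/d[:,2])[:,None]
def proj(n,P):
    c=get_calibration(n);T=np.linalg.inv(np.array(c["world_from_camera"]))
    r,_=cv2.Rodrigues(T[:3,:3]);return cv2.projectPoints(np.array(P,float).reshape(-1,1,3),r,T[:3,3],np.array(c["mtx"]),np.array(c["D"]))[0].reshape(-1,2)
E
python3 - <<'E'
from h import *
for n in("top","side"):
    im=get_image(n);cv2.imwrite(f"pics/{n}0.png",im)
    cv2.imwrite(f"pics/{n}0b.png",cv2.resize(im,(800,600),interpolation=cv2.INTER_CUBIC))
    print(n,np.round(get_calibration(n)["world_from_camera"],3).tolist())
s=get_state();print(s["time"],s["position"],s["tool_rot"],s["ft_force"])
E
```

```text
top [[0.011, -0.997, 0.081, 0.369], [-1.0, -0.011, 0.009, -0.028], [-0.008, -0.081, -0.997, 1.126], [0.0, 0.0, 0.0, 1.0]]
side [[0.945, -0.261, 0.195, 0.265], [-0.326, -0.731, 0.599, -0.657], [-0.014, -0.63, -0.777, 0.959], [0.0, 0.0, 0.0, 1.0]]
0.1 [0.15432615 0.63103119 0.29127953] [-3.75709025e-01 -3.11895477e+00  2.66571876e-03] [-0.28954782  1.03731611 -0.53351977]
```

View pics/top0b.png

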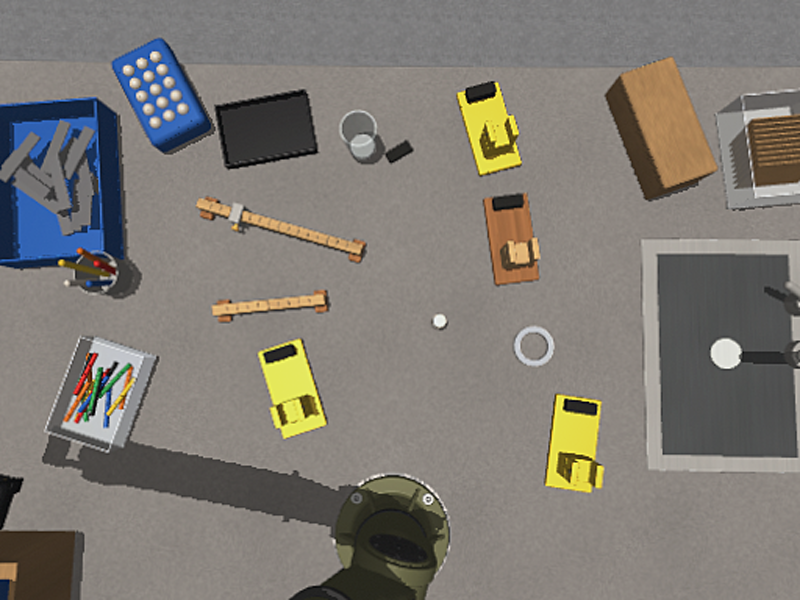

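View pics/side0b.png

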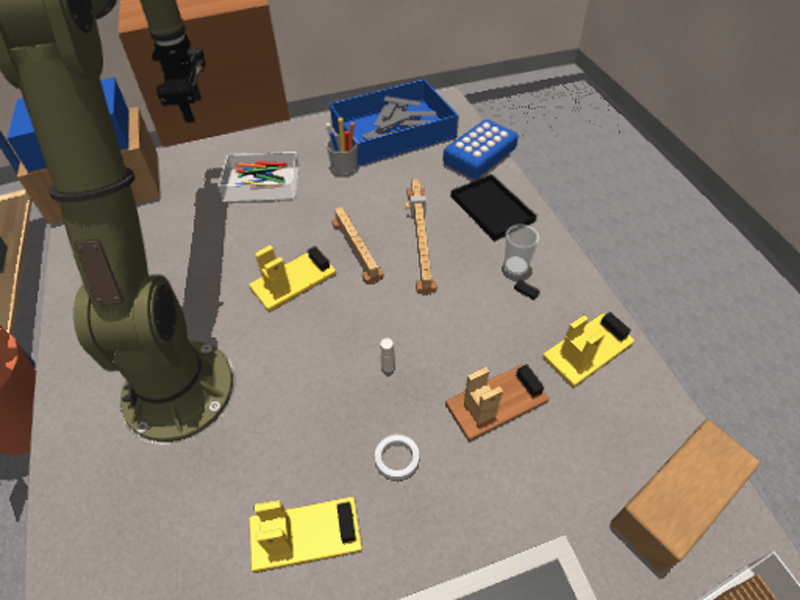

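The top view (800x600 scale) shows the lever from about (205,207) to (358,250), with the weight at (237,214) and the spare bar below it. The wooden stand is at (512,240), its rest block at (508,202) and its fork at about (520,252). In the side view the lever runs from (415,185) to (427,287) and the fork is at (482,395).

```bash
python3 - <<'E'
from h import *
t=cv2.imread("pics/top0.png");s=cv2.imread("pics/side0.png")
A=cv2.resize(t[120:172,120:240],(800,347),interpolation=cv2.INTER_CUBIC)  # x6.67
B=cv2.resize(t[118:188,300:356],(400,500),interpolation=cv2.INTER_CUBIC) # x7.14
C=cv2.resize(s[230:286,280:356],(400,295),interpolation=cv2.INTER_CUBIC) #5.26
W=np.zeros((600,800,3),np.uint8)
W[:240,:555]=cv2.resize(A,(555,240));W[250:600,:280]=cv2.resize(B,(280,350));W[250:545,300:700]=C
cv2.imwrite("pics/c1.png",W)
hsv=cv2.cvtColor(t,cv2.COLOR_BGR2HSV)
m=cv2.inRange(hsv,(5,90,60),(22,255,255));m[:115]=0;m[190:]=0
n,l,st,ce=cv2.connectedComponentsWithStats(m)
for i in range(1,n):
    if st[i,4]>15:
        r=cv2.minAreaRect(np.argwhere(l==i)[:,::-1].astype(np.float32));print(st[i],ce[i].round(1),np.round(r[0],1),np.round(r[1],1),round(r[2],1))
E
```

```text
[410 115  35  12 233] [422.8 119. ] [427.  120.5] [34. 11.] 0.0
[483 115  28   4  72] [494.9 115.9] [496.5 116.5] [ 3. 27.] 90.0
[ 309  124   37   59 1459] [327.3 155.4] [327.9 152.2] [56.3 31.1] 82.2
[126 126  22  15 206] [135.4 132.9] [136.5 132.4] [14.3 20.4] 78.7
[154 135  80  33 608] [195.6 149.8] [192.7 151.1] [81.  13.8] 14.4
[148 143   5   5  19] [150.4 145.2] [150. 145.] [4. 4.] 90.0
[ 49 159  22  12  64] [ 57.8 163.9] [ 59.4 165.1] [23.2  3.8] 28.1
[195 186  14   4  38] [203.4 187.7] [201.5 187.5] [ 3. 13.] 90.0
```

View pics/c1.png

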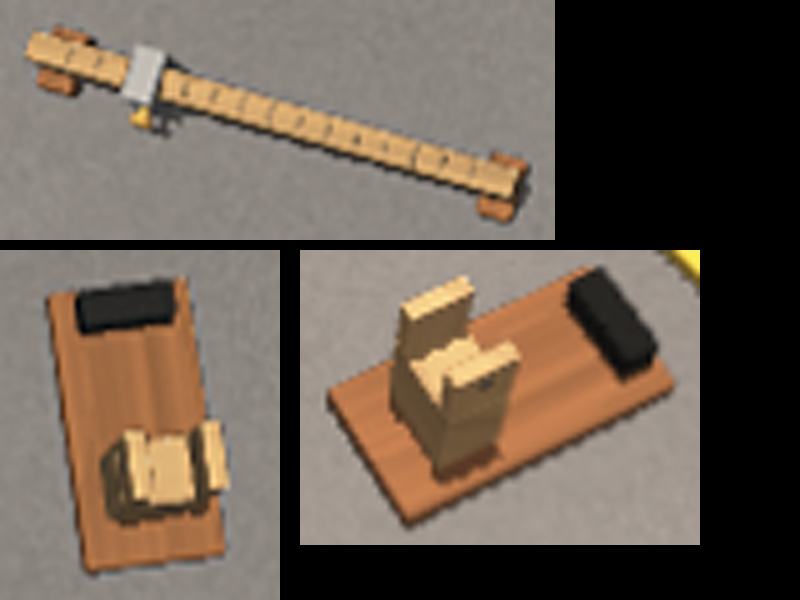

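The crops show the bar top's ends, the grey sleeve with its brass screw pointing down in the image, both prong tops and the base corners. I'll turn these into positions and cross-check them between the two views.

```bash
python3 - <<'E'
from h import *
from scipy.spatial.transform import Rotation as R
A=lambda p:np.array(p,float)/4.625+[120,120]-.4
B=lambda p:(np.array(p,float)-[0,250])/5+[300,118]-.4
C=lambda p:(np.array(p,float)-[300,250])/5.263+[280,230]-.4
def tri(pt,ps):
    o1,d1=ray("top",[pt]);o2,d2=ray("side",[ps]);d1,d2=d1[0],d2[0]
    s=np.linalg.lstsq(np.c_[d1,-d2],o2-o1,rcond=None)[0];a,b=o1+s[0]*d1,o2+s[1]*d2
    return (a+b)/2,np.linalg.norm(a-b)
L,Rr=[(123,434),(142,430),(152,498),(135,503)],[(201,424),(220,421),(229,487),(209,491)]
l=onz("top",[B(np.mean(L,0))],.11)[0];r=onz("top",[B(np.mean(Rr,0))],.11)[0]
print("prongs top",l,r,np.linalg.norm(l-r),"mid",(l+r)/2)
l2=onz("side",[C((437,300))],.11)[0];r2=onz("side",[C((483,366))],.11)[0]
print("prongs side",l2,r2,np.linalg.norm(l2-r2),"mid",(l2+r2)/2)
print("tri",tri(B(np.mean(L,0)),C((437,300))),tri(B(np.mean(Rr,0)),C((483,366))))
q=onz("top",B([(48,297),(187,277),(225,550),(88,572)]),.015)
print("base",q.round(4).tolist(),[np.linalg.norm(q[i]-q[(i+1)%4]).round(4) for i in range(4)])
x=(q[0]-q[3])+(q[1]-q[2]);w=(q[0]-q[1])+(q[3]-q[2]);u=x[:2]/np.linalg.norm(x[:2])
print("stand yaw",np.degrees(np.arctan2(x[1],x[0])),np.degrees(np.arctan2(w[1],w[0]))-90, "fork from base",q.mean(0)[:2]-.04*u)
# lever
t=cv2.imread("pics/top0.png").astype(float)
e=onz("top",A([(31,48),(518,184)]),.046);d=e[0]-e[1];print("ends",e,np.linalg.norm(d),"mid",e.mean(0),"yaw",np.degrees(np.arctan2(d[1],d[0])))
u=d/np.linalg.norm(d);k=onz("top",A([(146,74)]),.0545)[0];print("weight",k,(k-e.mean(0))@u)
# side view checks: reproject
mid=e.mean(0);kk=(k-mid)@u
P=[mid+u*.17,mid-u*.17,mid+u*kk+[0,0,.0085]]
print(proj("side",P))
# profile along bar centre line at z=.046 in both views
s=np.arange(-.18,.18,.002)
for n,im in(("top",cv2.imread("pics/top0.png")),("side",cv2.imread("pics/side0.png"))):
    v=0
    for off in (-.005,0,.005):
        p=proj(n,mid+s[:,None]*u+off*np.array([-u[1],u[0],0])).astype(np.float32)
        v=v+cv2.remap(im,p[:,0].reshape(-1,1),p[:,1].reshape(-1,1),cv2.INTER_LINEAR).astype(float)[:,0]/3
    sat=v[:,2]-v[:,0];print(n,[(int(a*1000),int(b)) for a,b in zip(s,sat) if a<-.155 or a>.075])
st=get_state();print(R.from_rotvec(st["tool_rot"]).as_matrix().round(3),st["position"])
for n,c in(("top",(120,115,240,175)),("side",(240,105,300,195))):
    im=cv2.imread(f"pics/{n}0.png")
E
```

```text
prongs top [ 0.54376331 -0.21741183  0.11      ] [ 0.5502858  -0.26162218  0.11      ] 0.04468890629644125 mid [ 0.54702456 -0.239517    0.11      ]
prongs side [ 0.54430158 -0.21981164  0.11      ] [ 0.55072854 -0.26370298  0.11      ] 0.04435938980991612 mid [ 0.54751506 -0.24175731  0.11      ]
tri (array([ 0.54481535, -0.21812936,  0.10684028]), np.float64(0.001026023832126484)) (array([ 0.5512107 , -0.26237338,  0.10723716]), np.float64(0.000871489455732281))
base [[0.6685, -0.1783, 0.015], [0.6821, -0.2666, 0.015], [0.5074, -0.2894, 0.015], [0.4926, -0.2035, 0.015]] [np.float64(0.0893), np.float64(0.1763), np.float64(0.0872), np.float64(0.1777)]
stand yaw 7.801962088247658 9.251485699538932 fork from base [ 0.54801431 -0.23987692]
ends [[0.64502969 0.39253003 0.046     ]
 [0.55652364 0.0647281  0.046     ]] 0.33954001732163175 mid [0.60077667 0.22862906 0.046     ] yaw 74.89050289605039
weight [0.62623075 0.31238935 0.0545    ] 0.08749962259450483
[[264.88674399 114.76878462]
 [273.09687867 179.22267485]
 [266.65351484 126.80018482]]
top [(-180, 11), (-178, 8), (-176, 5), (-174
[... 833 characters left out ...]
103), (-155, 104), (76, 96), (78, 91), (80, 72), (82, 43), (84, 16), (86, 11), (88, 13), (90, 15), (92, 16), (94, 18), (96, 19), (98, 19), (100, 19), (102, 19), (104, 29), (106, 38), (108, 50), (110, 67), (112, 84), (114, 98), (116, 99), (118, 99), (120, 100), (122, 99), (124, 98), (126, 99), (128, 100), (130, 103), (132, 104), (134, 103), (136, 101), (138, 99), (140, 98), (142, 96), (144, 95), (146, 99), (148, 102), (150, 106), (152, 106), (154, 106), (156, 104), (158, 103), (160, 102), (162, 101), (164, 96), (166, 90), (168, 84), (170, 72), (172, 57), (174, 43), (176, 33), (178, 27)]
[[-0.971  0.237 -0.   ]
 [ 0.237  0.971 -0.002]
 [-0.    -0.002 -1.   ]] [0.15432615 0.63103119 0.29127953]
```

Both views agree. The lever's middle is at about (0.6015, 0.231), yaw 74.9°. The weight is about 88 mm from the middle, so the balance point is about 41 mm along, at (0.612, 0.271). The fork is at (0.5475, −0.240), yaw 8.3°. I'm turning about −91.4° and moving above the grasp.

>>> send_rows:
  rows:
    - {"x": 38,"y": -30,"roll": -7.6,"hand": 87}
    - {"x": 38,"y": -30,"roll": -7.6}
    - {"x": 38,"y": -30,"roll": -7.6}
    - {"x": 38,"y": -30,"roll": -7.6}
    - {"x": 38,"y": -30,"roll": -7.6}
    - {"x": 38,"y": -30,"roll": -7.6}
    - {"x": 38,"y": -30,"roll": -7.6}
    - {"x": 38,"y": -30,"roll": -7.6}
    - {"x": 38,"y": -30,"roll": -7.6}
    - {"x": 38,"y": -30,"roll": -7.6}

```text
schema error: expected keys hand, x, y, z, roll
```

>>> send_rows:
  rows:
    - {"x": 38,"y": -30,"roll": -7.6}
    - {"x": 38,"y": -30,"roll": -7.6}
    - {"x": 0}
    - {"x": 0}
    - {"x": 0}

```text
schema error: expected keys hand, x, y, z, roll
```

```bash
python3 - <<'E'
from h import *
from scipy.spatial.transform import Rotation as R
st=get_state();m=R.from_rotvec(st["tool_rot"]).as_matrix()
print(st["time"],st["position"],m.round(3),"tool y yaw",np.degrees(np.arctan2(m[1,1],m[0,1])),st["joint_positions"],st["ft_force"])
E
```

```text
0.1 [0.15432615 0.63103119 0.29127953] [[-0.971  0.237 -0.   ]
 [ 0.237  0.971 -0.002]
 [-0.    -0.002 -1.   ]] tool y yaw 76.26249628509895 [-1.31690906  0.32174027 -0.07009466  1.45154688  0.02262528  1.37079188
 -0.0569195 ] [-0.28954782  1.03731611 -0.53351977]
```

Every row needs all the keys.

>>> send_rows:
  rows:
    - {"hand": 87,"x": 38,"y": -30,"z": 0,"roll": -7.6}
    - {"hand": 87,"x": 38,"y": -30,"z": 0,"roll": -7.6}
    - {"hand": 87,"x": 38,"y": -30,"z": 0,"roll": -7.6}
    - {"hand": 87,"x": 38,"y": -30,"z": 0,"roll": -7.6}
    - {"hand": 87,"x": 38,"y": -30,"z": 0,"roll": -7.6}
    - {"hand": 87,"x": 38,"y": -30,"z": 0,"roll": -7.6}
    - {"hand": 87,"x": 38,"y": -30,"z": 0,"roll": -7.6}
    - {"hand": 87,"x": 38,"y": -30,"z": 0,"roll": -7.6}
    - {"hand": 87,"x": 38,"y": -30,"z": 0,"roll": -7.6}
    - {"hand": 87,"x": 38,"y": -30,"z": 0,"roll": -7.6}

```text
time: 1.1
position: [0.5355, 0.33, 0.292]
tool_rot: [-2.222, -2.221, 0.0]
ft_force: [0.2, 0.7, -0.4]
grip_width: 0.997
grip_force: 0.0
```

>>> send_rows:
  rows:
    - {"hand": 87,"x": 38,"y": -30,"z": 0,"roll": -7.6}
    - {"hand": 87,"x": 38,"y": -30,"z": 0,"roll": -7.6}
    - {"hand": 87,"x": 0,"y": 0,"z": 0,"roll": 0}
    - {"hand": 87,"x": 0,"y": 0,"z": 0,"roll": 0}
    - {"hand": 87,"x": 0,"y": 0,"z": 0,"roll": 0}

```text
time: 1.6
position: [0.6094, 0.2728, 0.2917]
tool_rot: [-2.488, -1.916, 0.001]
ft_force: [-0.4, 0.0, 0.9]
grip_width: 1.0
grip_force: 0.0
```

```bash
cat > st.py <<'E'
from h import *
from scipy.spatial.transform import Rotation as R
st=get_state();m=R.from_rotvec(st["tool_rot"]).as_matrix()
print(round(st["time"],2),st["position"].round(4) if hasattr(st["position"],"round") else st["position"],"z axis",m[:,2].round(3),"y yaw",np.degrees(np.arctan2(m[1,1],m[0,1])).round(2),"q",np.round(st["joint_positions"],2),"F",np.round(st["ft_force"],2),"T",np.round(st["torque"],3),st["grip_width"],st["grip_force"])
E
python3 st.py
```

```text
1.6 [0.6094 0.2728 0.2917] z axis [-0.002  0.    -1.   ] y yaw -14.81 q [-0.78  0.37  0.42  1.42 -0.15  1.38 -0.61] F [-0.37  0.05  0.9 ] T [-0.14   0.098  0.045] 0.999652552829712 0.0
```

>>> send_rows:
  rows:
    - {"hand": 87,"x": 3,"y": -2,"z": -40,"roll": 0}
    - {"hand": 87,"x": 0,"y": 0,"z": -40,"roll": 0}
    - {"hand": 87,"x": 0,"y": 0,"z": -35,"roll": 0}
    - {"hand": 87,"x": 0,"y": 0,"z": -35,"roll": 0}
    - {"hand": 87,"x": 0,"y": 0,"z": -30,"roll": 0}
    - {"hand": 87,"x": 0,"y": 0,"z": -20,"roll": 0}
    - {"hand": 87,"x": 0,"y": 0,"z": -10,"roll": 0}
    - {"hand": 87,"x": 0,"y": 0,"z": 0,"roll": 0}
    - {"hand": 87,"x": 0,"y": 0,"z": 0,"roll": 0}

```text
time: 2.5
position: [0.6136, 0.2705, 0.0834]
tool_rot: [-2.49, -1.915, -0.003]
ft_force: [0.4, 0.3, 0.2]
grip_width: 1.0
grip_force: 0.0
```

```bash
python3 st.py; python3 - <<'E'
from h import *
im=get_image("side");cv2.imwrite("pics/s2.png",cv2.resize(im[75:205,200:360],(800,600*650//600-50),interpolation=cv2.INTER_CUBIC))
t=get_image("top");cv2.imwrite("pics/top2.png",t)
E
```

```text
2.5 [0.6136 0.2705 0.0834] z axis [ 0.001  0.001 -1.   ] y yaw -14.86 q [-0.74  0.55  0.38  1.62 -0.23  1.02 -0.55] F [0.37 0.26 0.24] T [-0.095  0.056  0.026] 1.000363641561204 0.0
```

View pics/s2.png

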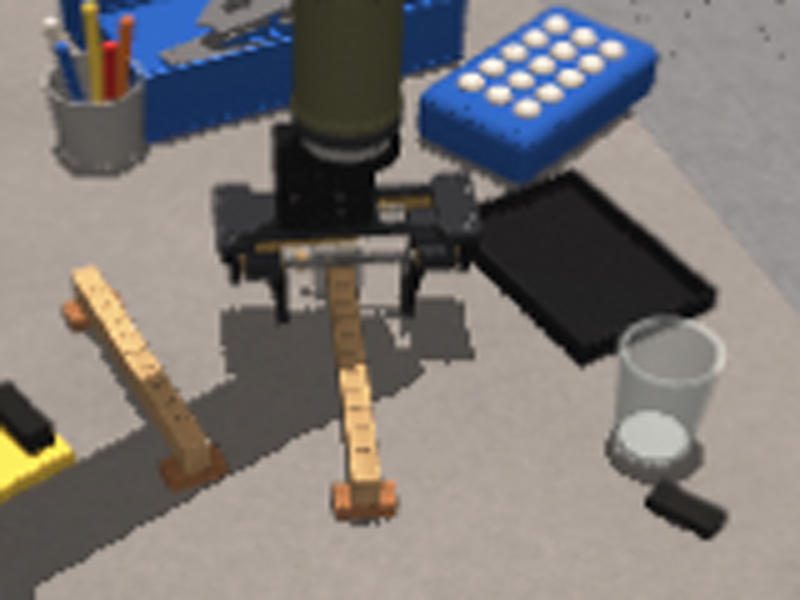

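The fingers straddle the bar at (345,290), with the bar centred between them and the sleeve behind. Now closing.

>>> send_rows:
  rows:
    - {"hand": 40,"x": 0,"y": 0,"z": -1,"roll": 0}
    - {"hand": 20,"x": 0,"y": 0,"z": 0,"roll": 0}
    - {"hand": 10,"x": 0,"y": 0,"z": 0,"roll": 0}
    - {"hand": 10,"x": 0,"y": 0,"z": 0,"roll": 0}
    - {"hand": 10,"x": 0,"y": 0,"z": 0,"roll": 0}
    - {"hand": 10,"x": 0,"y": 0,"z": 0,"roll": 0}
    - {"hand": 10,"x": 0,"y": 0,"z": 0,"roll": 0}
  force: 30

```text
time: 3.3
position: [0.6134, 0.2694, 0.0813]
tool_rot: [2.491, 1.914, -0.0]
ft_force: [-0.6, 0.5, 0.2]
grip_width: 0.447
grip_force: 0.0
```

```bash
python3 st.py
```

```text
3.3 [0.6134 0.2694 0.0813] z axis [-0. -0. -1.] y yaw -14.94 q [-0.74  0.55  0.38  1.62 -0.23  1.02 -0.55] F [-0.65  0.47  0.18] T [-0.116  0.058 -0.047] 0.4472468470582699 0.0
```

>>> send_rows:
  rows:
    - {"hand": 10,"x": 0,"y": 0,"z": 0,"roll": 0}
    - {"hand": 10,"x": 0,"y": 0,"z": 0,"roll": 0}
    - {"hand": 10,"x": 0,"y": 0,"z": 0,"roll": 0}
    - {"hand": 10,"x": 0,"y": 0,"z": 0,"roll": 0}
    - {"hand": 10,"x": 0,"y": 0,"z": 0,"roll": 0}
    - {"hand": 10,"x": 0,"y": 0,"z": 0,"roll": 0}
    - {"hand": 10,"x": 0,"y": 0,"z": 0,"roll": 0}
    - {"hand": 10,"x": 0,"y": 0,"z": 0,"roll": 0}

```text
time: 4.1
position: [0.6131, 0.2695, 0.0812]
tool_rot: [-2.491, -1.914, 0.001]
ft_force: [-1.8, 0.7, 1.9]
grip_width: 0.222
grip_force: 30.0
```

```bash
for i in 1 2 3; do python3 st.py;done
```

```text
4.1 [0.6131 0.2695 0.0812] z axis [-0.001 -0.    -1.   ] y yaw -14.93 q [-0.74  0.55  0.38  1.62 -0.23  1.02 -0.55] F [-1.82  0.67  1.85] T [-0.077  0.697 -0.097] 0.22170325929151713 29.964033979922533
4.1 [0.6131 0.2695 0.0812] z axis [-0.001 -0.    -1.   ] y yaw -14.93 q [-0.74  0.55  0.38  1.62 -0.23  1.02 -0.55] F [-1.82  0.67  1.85] T [-0.077  0.697 -0.097] 0.22170325929151713 29.964033979922533
4.1 [0.6131 0.2695 0.0812] z axis [-0.001 -0.    -1.   ] y yaw -14.93 q [-0.74  0.55  0.38  1.62 -0.23  1.02 -0.55] F [-1.82  0.67  1.85] T [-0.077  0.697 -0.097] 0.22170325929151713 29.964033979922533
```

Gripped: opening about 19.3 mm against the 20 mm bar. I'll make a gentle lift and check that it comes up level.

>>> send_rows:
  rows:
    - {"hand": 10,"x": 0,"y": 0,"z": 3,"roll": 0}
    - {"hand": 10,"x": 0,"y": 0,"z": 6,"roll": 0}
    - {"hand": 10,"x": 0,"y": 0,"z": 10,"roll": 0}
    - {"hand": 10,"x": 0,"y": 0,"z": 12,"roll": 0}
    - {"hand": 10,"x": 0,"y": 0,"z": 12,"roll": 0}
    - {"hand": 10,"x": 0,"y": 0,"z": 10,"roll": 0}
    - {"hand": 10,"x": 0,"y": 0,"z": 5,"roll": 0}
    - {"hand": 10,"x": 0,"y": 0,"z": 2,"roll": 0}
    - {"hand": 10,"x": 0,"y": 0,"z": 0,"roll": 0}
    - {"hand": 10,"x": 0,"y": 0,"z": 0,"roll": 0}
  force: 45

```text
time: 5.1
position: [0.613, 0.2693, 0.1407]
tool_rot: [-2.491, -1.914, 0.002]
ft_force: [0.2, 0.1, -3.7]
grip_width: 0.225
grip_force: 45.0
```

```bash
python3 st.py; python3 - <<'E'
from h import *
im=get_image("side");t=get_image("top");cv2.imwrite("pics/side3.png",im);cv2.imwrite("pics/top3.png",t)
W=np.zeros((600,800,3),np.uint8)
W[:360,:]=cv2.resize(t[112:184,100:260],(800,360),interpolation=cv2.INTER_CUBIC)
W[360:,:400]=cv2.resize(im[130:190,230:330],(400,240),interpolation=cv2.INTER_CUBIC)
cv2.imwrite("pics/c3.png",W)
E
```

```text
5.1 [0.613  0.2693 0.1407] z axis [-0.001 -0.001 -1.   ] y yaw -14.94 q [-0.76  0.49  0.4   1.58 -0.2   1.12 -0.57] F [ 0.18  0.09 -3.68] T [-0.068  0.09   0.029] 0.22547589358193817 44.951491579413414
```

View pics/c3.png

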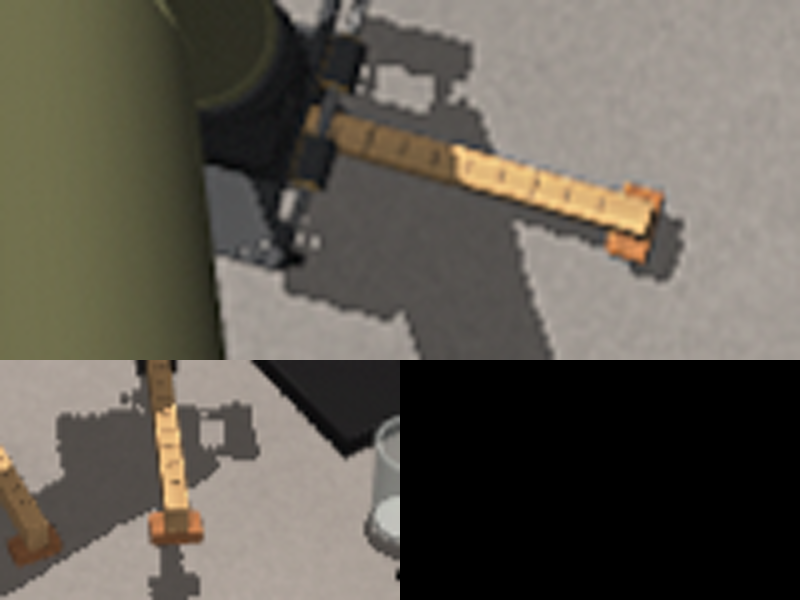

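Lifted clear: the light end's top edge is at (649,219) in the top crop and (174,509) in the side crop. I'll triangulate it to check for tilt.

```bash
python3 - <<'E'
from h import *
def tri(pt,ps):
    o1,d1=ray("top",[pt]);o2,d2=ray("side",[ps]);d1,d2=d1[0],d2[0]
    s=np.linalg.lstsq(np.c_[d1,-d2],o2-o1,rcond=None)[0];a,b=o1+s[0]*d1,o2+s[1]*d2
    return (a+b)/2,np.linalg.norm(a-b)
pt=np.array([649,219])/5+[100,112]-.4;ps=np.array([174,149])/4+[230,130]-.4
p,e=tri(pt,ps);print("tri",p,e,"dist from grasp",np.linalg.norm(p[:2]-[.613,.2693]))
print(onz("top",[pt],.1054),onz("side",[ps],.1054))
print(proj("side",[[p[0],p[1],z] for z in(.0954,.1054,.1154)]))
# same check before the lift (z must be .046)
t=np.array([518,184])/4.625+[120,120]-.4
s0=cv2.imread("pics/side0.png")
print(proj("side",onz("top",[t],.046)))
W=np.vstack([cv2.resize(s0[160:200,250:300],(400,320),interpolation=cv2.INTER_CUBIC)])
V=cv2.resize(cv2.imread("pics/side3.png")[145:185,250:300],(400,320),interpolation=cv2.INTER_CUBIC)
cv2.imwrite("pics/c4.png",np.hstack([W,V]))
E
```

```text
tri [0.55680999 0.06631946 0.10628491] 0.001805622566801861 dist from grasp 0.21061437762793261
[[0.55787349 0.06623504 0.1054    ]] [[0.55618935 0.06712683 0.1054    ]]
[[273.30303714 169.03298752]
 [273.36572196 166.97491072]
 [273.42915557 164.88929275]]
[[273.09034699 179.17109405]]
```

View pics/c4.png

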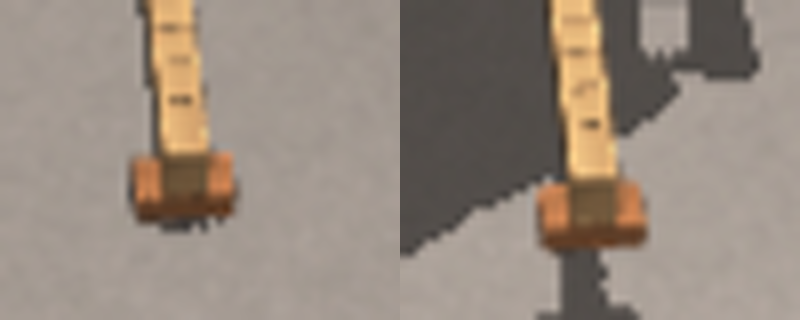

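The lever is level: its end is at z 0.106 against 0.1054 if exactly level. The grip is 40.6 mm from the bar's middle, where about 41 was wanted. I'm raising it, then carrying it over and turning by −66.7°.

>>> send_rows:
  rows:
    - {"hand": 10,"x": 0,"y": 0,"z": 5,"roll": 0}
    - {"hand": 10,"x": 0,"y": 0,"z": 15,"roll": 0}
    - {"hand": 10,"x": 0,"y": 0,"z": 20,"roll": 0}
    - {"hand": 10,"x": 0,"y": 0,"z": 20,"roll": 0}
    - {"hand": 10,"x": 0,"y": 0,"z": 20,"roll": 0}
    - {"hand": 10,"x": 0,"y": 0,"z": 20,"roll": 0}
    - {"hand": 10,"x": 0,"y": 0,"z": 15,"roll": 0}
    - {"hand": 10,"x": 0,"y": 0,"z": 5,"roll": 0}

```text
time: 6.0
position: [0.6144, 0.2696, 0.2644]
tool_rot: [2.491, 1.913, 0.007]
ft_force: [-0.2, -0.5, -2.8]
grip_width: 0.23
grip_force: 45.0
```

>>> send_rows:
  rows:
    - {"hand": 10,"x": -1,"y": -10,"z": 0,"roll": -1.5}
    - {"hand": 10,"x": -3,"y": -20,"z": 0,"roll": -2.5}
    - {"hand": 10,"x": -3,"y": -25,"z": 0,"roll": -3.2}
    - {"hand": 10,"x": -4,"y": -30,"z": 0,"roll": -4}
    - {"hand": 10,"x": -4,"y": -30,"z": 0,"roll": -4}
    - {"hand": 10,"x": -4,"y": -30,"z": 0,"roll": -4}
    - {"hand": 10,"x": -4,"y": -30,"z": 0,"roll": -4}
    - {"hand": 10,"x": -4,"y": -30,"z": 0,"roll": -4}
    - {"hand": 10,"x": -4,"y": -30,"z": 0,"roll": -4}
    - {"hand": 10,"x": -4,"y": -30,"z": 0,"roll": -4}

```text
time: 7.0
position: [0.5779, 0.0018, 0.2614]
tool_rot: [2.957, 1.062, 0.0]
ft_force: [0.4, 0.0, -3.8]
grip_width: 0.222
grip_force: 45.0
```

>>> send_rows:
  rows:
    - {"hand": 10,"x": -4,"y": -30,"z": 0,"roll": -4}
    - {"hand": 10,"x": -4,"y": -30,"z": 0,"roll": -4}
    - {"hand": 10,"x": -4,"y": -30,"z": 0,"roll": -4}
    - {"hand": 10,"x": -4,"y": -30,"z": 0,"roll": -4}
    - {"hand": 10,"x": -4,"y": -30,"z": 0,"roll": -4}
    - {"hand": 10,"x": -4,"y": -30,"z": 0,"roll": -4}
    - {"hand": 10,"x": -3,"y": -30,"z": 0,"roll": -3.5}
    - {"hand": 10,"x": -2,"y": -20,"z": 0,"roll": -2.5}
    - {"hand": 10,"x": -1,"y": -10,"z": 0,"roll": -1}
    - {"hand": 10,"x": 0,"y": -5,"z": 0,"roll": -0.5}

```text
time: 8.0
position: [0.5482, -0.2415, 0.2612]
tool_rot: [-3.133, -0.226, 0.0]
ft_force: [-0.3, 0.4, -3.8]
grip_width: 0.225
grip_force: 45.0
```

>>> send_rows:
  rows:
    - {"hand": 10,"x": 0,"y": 0,"z": 0,"roll": 0}
    - {"hand": 10,"x": 0,"y": 0,"z": 0,"roll": 0}
    - {"hand": 10,"x": 0,"y": 0,"z": 0,"roll": 0}
    - {"hand": 10,"x": 0,"y": 0,"z": 0,"roll": 0}

```text
time: 8.4
position: [0.5488, -0.2394, 0.2612]
tool_rot: [-3.133, -0.232, -0.0]
ft_force: [-0.0, 0.5, -3.9]
grip_width: 0.226
grip_force: 45.0
```

```bash
python3 st.py; python3 - <<'E'
from h import *
im=get_image("side");t=get_image("top");cv2.imwrite("pics/side5.png",im);cv2.imwrite("pics/top5.png",t)
W=np.zeros((600,800,3),np.uint8)
W[:,:400]=cv2.resize(t[100:250,270:370],(400,600),interpolation=cv2.INTER_CUBIC)
W[:300,400:]=cv2.resize(im[180:285,230:370],(400,300),interpolation=cv2.INTER_CUBIC)
cv2.imwrite("pics/c5.png",W)
E
```

```text
8.4 [ 0.5488 -0.2394  0.2612] z axis [-0.  0. -1.] y yaw -81.53 q [-0.32  0.29  0.83  1.65 -0.22  1.3  -0.87] F [-0.02  0.46 -3.85] T [-0.029  0.129 -0.   ] 0.225950895802819 44.9516143463552
```

View pics/c5.png

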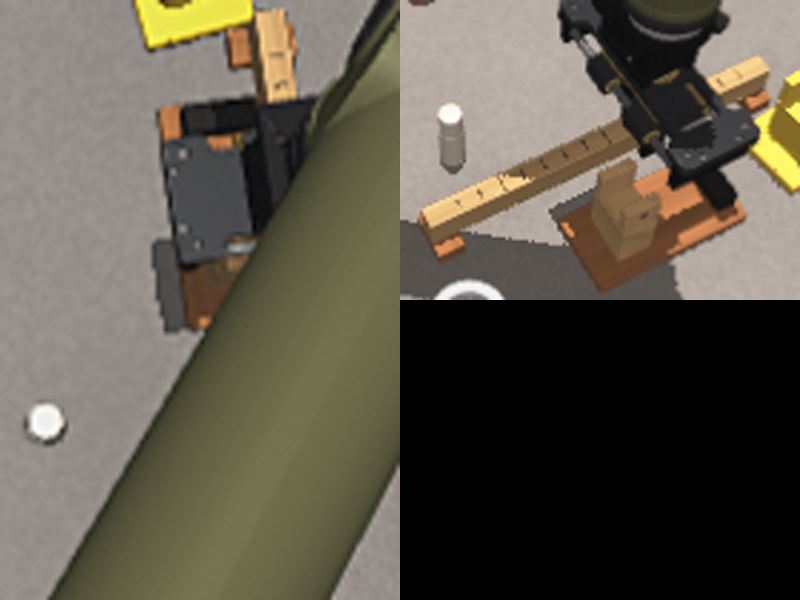

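The lever is over the stand, with its weighted end on the rest-block side: the far end in the side crop is (765,65), the near end (425,215). Lowering it to 4 cm above the fork.

>>> send_rows:
  rows:
    - {"hand": 10,"x": -1,"y": -1,"z": -5,"roll": 0}
    - {"hand": 10,"x": 0,"y": 0,"z": -10,"roll": 0}
    - {"hand": 10,"x": 0,"y": 0,"z": -12,"roll": 0}
    - {"hand": 10,"x": 0,"y": 0,"z": -10,"roll": 0}
    - {"hand": 10,"x": 0,"y": 0,"z": -6,"roll": 0}
    - {"hand": 10,"x": 0,"y": 0,"z": -3,"roll": 0}
    - {"hand": 10,"x": 0,"y": 0,"z": 0,"roll": 0}
    - {"hand": 10,"x": 0,"y": 0,"z": 0,"roll": 0}
    - {"hand": 10,"x": 0,"y": 0,"z": 0,"roll": 0}
    - {"hand": 10,"x": 0,"y": 0,"z": 0,"roll": 0}

```text
time: 9.5
position: [0.5476, -0.2417, 0.2157]
tool_rot: [3.133, 0.229, 0.001]
ft_force: [-0.9, -0.8, -3.3]
grip_width: 0.228
grip_force: 45.0
```

```bash
python3 st.py; python3 - <<'E'
from h import *
im=get_image("side");cv2.imwrite("pics/side6.png",im)
cv2.imwrite("pics/c6.png",cv2.resize(im[185:290,230:370],(800,600),interpolation=cv2.INTER_CUBIC))
g=np.array(get_state()["position"])-[0,0,.0353] # bar top: .046+.1339 at TCP .2152
a=np.radians(8.4);u=np.array([np.cos(a),np.sin(a),0])
for dz in(-.005,0,.005): print(dz,((proj("side",[g-u*.211+[0,0,dz],g+u*.129-[0,0,dz*.6]])-[230,185]+.4)*5.714).round(1).tolist())
E
```

```text
9.5 [ 0.5476 -0.2417  0.2157] z axis [ 0.001 -0.    -1.   ] y yaw -81.64 q [-0.31  0.33  0.82  1.71 -0.26  1.21 -0.85] F [-0.93 -0.82 -3.28] T [-0.08   0.136 -0.066] 0.22831494211900963 44.95148501358926
-0.005 [[53.5, 473.7], [706.9, 153.9]]
0 [[52.8, 468.4], [705.7, 157.5]]
0.005 [[52.1, 463.0], [704.4, 161.2]]
```

View pics/c6.png

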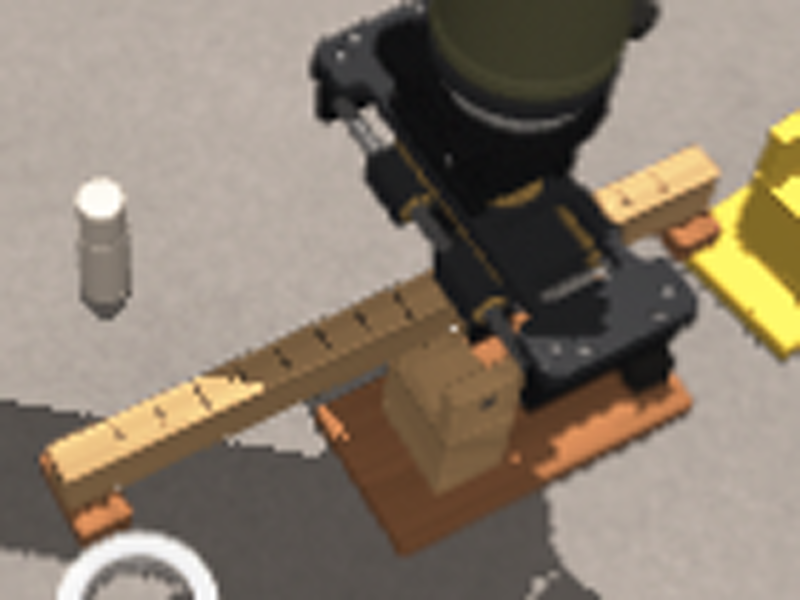

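The lever's ends appear at (51,470) and (710,159), against (53,468) and (706,158) predicted for a level lever. It is level, in line with the stand and clear of it, so I'm handing in.

```bash
python3 -c "
from bench import *
print(close_job())"
```

```text
the job is handed in; nothing more can be done
None
```

The lever is held level about 4 cm above the wooden stand's fork, in line with it, balance point over the middle and weighted end on the rest-block side; the job is handed in with the grip still closed.

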